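# Load and lock the nut tumbler

## Robot

A 6-joint arm with a two-finger parallel gripper is mounted at the origin on the work surface. World frame = base frame: x ahead of the robot, y to its left, z up, the work surface at z = 0. Lengths are in m, angles in rad, forces in N, time in s.
With the tool pointing down it reaches from about 0.25 to 0.8 m from the base axis. Payload 8.5 kg.
Tool frame: the origin (TCP) lies between the finger pads; the fingertips stand 22 mm ahead of it and the grasp point (between the pads) lies 3 mm ahead of it; z points along the fingers, y is the line along which they close (so a half turn about z gives the same grasp; the last joint's range is limited). The gripper opens to 85 mm and grips with 20 to 120 N. Pads are 22 mm wide; open, the fingers measure 114 mm over their backs; the gripper's body (76 mm by 85 mm) begins 54 mm behind the grasp point. The pads swing forward as they close: fully open they stand 13 mm farther back than shut.
Start: joints at [1.108, 0.238, -0.013, 1.319, 0, 1.571], TCP at [0.234, 0.47, 0.253] pointing down, gripper open.
Joint ranges: [-2.66, 2.66], [-1.03, 1.9], [-1.14, 1.46], [-1.82, 2.27], [-1.45, 1.34], [-3.14, 3.14]. Speed limits (rad/s): [2.22, 2.22, 2.79, 3.14, 3.14, 3.14].

## Interface

Orientations are given as [roll, pitch, yaw] about the fixed x, y, z axes, in that order (R = Rz(yaw) Ry(pitch) Rx(roll)).
In Python, from plant import r gives the robot as it stands. Calls block until the motion is done:
- r.move_ptp(position, orientation): joint-space move of the TCP to a pose.
- r.move_l(position, attitude=None, v=0.15, max_force=None): straight line of the TCP; attitude=None keeps the orientation; v is the mean speed in m/s. With max_force (N) it stops when the force on the tool has changed by that much, and returns True; else False.
- r.goto_joints(angles): joint-space move.
- r.let_go() and r.grab(f_grip=None): open the fingers fully, or close them until they stop; f_grip is the grip in N (None keeps the last).
- r.pause(seconds).
- r.solve_ik(position, orientation): joint angles nearest the present ones, or None.
- r.get_state(): the state.
- r.snapshot(name): name is "side" or "top"; returns a dict with "color" (420x560x3 uint8, blue, green, red), "z_map" (420x560 float32, m along the optical axis (not along the pixel's ray), 0 where there is no reading), "intrinsics" (3x3 intrinsics, pixels), "pose" (4x4, takes a point from camera to world coordinates). Camera axes: x right, y down, z forward; pixel columns grow to the right and rows downward; lengths in m; the calibration is good to about 2 mm. A picture is of the moment at which its call begins.
A pose or a line that the arm cannot do raises r.IKError and nothing moves.
- r.finish_job(): hands the job in; it is judged then, once.
Trained networks look in the newest picture that a camera, given by its name, has taken for a name from the list of things; names that differ only in an ending like _2 or _b are one class to them, and where a whole thing is asked for, a point or a joint stands for the part that bears it (a point fixed in the world has none). Each returns a list of dicts, best first, with "conf" (0 to 1); they miss things now and then, are a little off and sometimes report something else, mostly with a low value. They report only what shows in the picture. A call takes as long as a camera call. They do not tell look-alikes from the thing itself.
- r.find_in(camera, name): "point" ([x, y, z] in m, in the coordinates of the camera as it stood for that picture, good to about 4 mm: the middle of the surface that is visible of it).
- r.silhouettes(camera, name): "pixels" (420x560 bool, what is visible of it).
The state is a dict: "clock": time; "qpos": joint angles; "dq": joint speeds; "effort": joint torques, N m; "eef_pos": TCP position; "ee_rot": TCP orientation; "ft_force": force on the tool from outside, world axes, zero at the start; "moment": the same for the moment, N m; "grip_width": finger opening in m; "finger_force": force on a finger pad.
Only numpy, scipy, OpenCV 4.12 (cv2) and the standard library are available. Lean on these libraries where they do the work, as an engineer would, in place of code of your own. Each camera call takes 0.05 s, during which the arm holds its last target. There are 200 camera calls.

## Task

Get the fittings tumbler ready to run: put the brass nuts that lie loose on the bench onto the tipping tray with the others (one that falls into the tub may stay there), then lift the tray by its bail so that all the nuts slide into the tub, and let the empty tray back down level. Then shut the lid and tighten the ratchet knob on it clockwise until its locking arm is against the stop and the knob slips over by at least three clicks (some 30 degrees). Leave the other things on the bench where they are.

Things in the scene. Friction and masses are not known exactly. Their poses are not given: they have to be found in the camera images.
- tumbler: Grey square tumbling tub, fixed, 180 x 180 mm, open on top; origin under the tub's centre on the bench. Its floor is 20 mm and its rim 100 mm above the bench, walls 6 mm. Its +y side carries the tipping tray on a stand, its -y side the hinge of its lid (hinge line along x at y = -94 mm, 101 mm up).
- tray (a joint): Tipping tray: open aluminium tray 150 mm wide (x), hinged along x at 96 mm in +y from the tub's centre, 118 mm up; its floor (2 mm above that hinge line when level) runs from a lip over the tub's edge to 165 mm outward of the hinge; 24 mm high walls on three sides, open towards the tub. 0 = level on its stand, grows (rad) as its outer end is lifted, to 1.2; swings back down by its own weight (0.45 kg, damped) when let go. Nuts slide off it from about 0.7 rad.
- tray_handle (a point): Middle of the tray's bail handle: a round steel bar 12 mm thick and 100 mm long, parallel to the tray's hinge, above the tray's outer end wall: 163 mm outward of the hinge and 75 mm above it when the tray is level. Axes turn with the tray (x along the bar).
- lid (a joint): Lid of the tub, a grey plate 180 x 188 x 8 mm. 0 = shut, grows as it opens (rad). At the start it stands open, leaning back against its stop (1.9) on the side away from the tray, knob on its outer face. Pushed inward past about 1.4 rad it falls shut by itself, damped.
- lid_edge (a point): Middle of the lid's free edge, on its top face, 188 mm from the lid's hinge.
- lock (a joint): Steel locking arm (a flat bar reaching 50 mm out from the axis, to one side) under the ratchet knob on the lid's top face: its turning in rad, clockwise as seen from above the shut lid is positive. Starts between 0.05 and 0.8; comes up against its stop, a small steel block on the lid, at 4.0, pointing along the tumbler's +x. Carried round by the knob (about 0.06 N m).
- ratchet (a joint): How far the ratchet knob has slipped clockwise over the locking arm, rad; 0 at the start. It stays where it is until the arm is against its stop; then the knob's clutch slips at its set torque of 0.3 N m and this value grows with the knob (a click is about 0.17 rad). Turned the other way the knob takes the arm back with it.
- knob_grip (a point): On the axis of the ratchet knob, 20 mm above its lower face; z along the axis, away from the lid. Black fluted round knob, 42 mm across, 36 mm tall, in the middle of the lid; with the lid shut its top is 162 mm above the bench.
- nut_t0: On the tray at the start, or absent: brass hexagonal union nut with a dark bore, 28 mm across flats (32 across corners), 20 mm tall, about 60 g; origin at the centre of its underside, z along its axis, its y axis square to one pair of flats (the other pairs every 60 deg). 
- nut_t1: On the tray at the start, or absent: brass hexagonal union nut with a dark bore, 28 mm across flats (32 across corners), 20 mm tall, about 60 g; origin at the centre of its underside, z along its axis, its y axis square to one pair of flats (the other pairs every 60 deg). 
- nut_t2: On the tray at the start, or absent: brass hexagonal union nut with a dark bore, 28 mm across flats (32 across corners), 20 mm tall, about 60 g; origin at the centre of its underside, z along its axis, its y axis square to one pair of flats (the other pairs every 60 deg). 
- nut_b0: Lying on the bench at the start, or absent: brass hexagonal union nut with a dark bore, 28 mm across flats (32 across corners), 20 mm tall, about 60 g; origin at the centre of its underside, z along its axis, its y axis square to one pair of flats (the other pairs every 60 deg). 
- nut_b1: Lying on the bench at the start, or absent: brass hexagonal union nut with a dark bore, 28 mm across flats (32 across corners), 20 mm tall, about 60 g; origin at the centre of its underside, z along its axis, its y axis square to one pair of flats (the other pairs every 60 deg). 
- nut_b2: Lying on the bench at the start, or absent: brass hexagonal union nut with a dark bore, 28 mm across flats (32 across corners), 20 mm tall, about 60 g; origin at the centre of its underside, z along its axis, its y axis square to one pair of flats (the other pairs every 60 deg). 
- nut_b3: Lying on the bench at the start, or absent: brass hexagonal union nut with a dark bore, 28 mm across flats (32 across corners), 20 mm tall, about 60 g; origin at the centre of its underside, z along its axis, its y axis square to one pair of flats (the other pairs every 60 deg). 
- pipe_offcut: Copper pipe offcut standing on end, 28 mm across, 70 mm tall; not part of the job, leave it where it is.
- flux_tin: Small flat tin, 64 mm across, 35 mm tall; not part of the job, leave it where it is.
- wire_brush: Wire brush lying down, handle to its -x; not part of the job, leave it where it is.
- spanner: Steel spanner lying down; not part of the job, leave it where it is.
- elbow: Copper elbow fitting lying down, about 58 x 62 x 26 mm; not part of the job, leave it where it is.
- tape_measure: Tape measure standing on edge, 65 x 35 x 65 mm; not part of the job, leave it where it is.
Not all that is in view belongs to the job. Leave any orange, purple or red look-alike of the nut_b0 alone.

How it is judged:
By the outcome, as a careful person would: the job done as asked, in the order asked, and still so for the second after the job is handed in, with the robot touching nothing.
Of nut_t0, nut_t1, nut_t2 only 2 to 3 are there at a start; the rules pass over those that are not, and their reading is None.
Of nut_b0, nut_b1, nut_b2, nut_b3 only 2 to 4 are there at a start; the rules pass over those that are not, and their reading is None.
At some moment in a run one of nut_b0, nut_b1, nut_b2, nut_b3 may be knocked a few centimetres aside while the robot is not near it.
Once in a run the grip may slacken for a moment while it holds something.
It also fails if it takes over 210 s, if anything falls off the work surface, if the arm or the gripper's body presses on something with over 40 N, if the wrist force passes 120 N, or if a joint passes its speed limit or range.

## Working session

There is one attempt and no reset: what is moved stays moved. The work goes in short steps, each a Python script; the robot and the scene stay as the last script left them, time stands still between calls to the robot, and variables do not carry over. Pictures are saved under pics/ and viewed, at most 14 in all, crops included, and the job is handed in when it is done.

```bash
ls; mkdir -p pics; python3 - <<'E'
from plant import r
import cv2, numpy as np
for c in ("top","side"):
    s=r.snapshot(c); cv2.imwrite(f"pics/{c}0.png",s["color"])
    T=s["pose"]; print(c,s["intrinsics"].round(1).tolist(),T.round(3).tolist())
    for n in ["tumbler","tray_handle","lid_edge","knob_grip","lock","nut_b0","nut_t0","pipe_offcut","flux_tin","tape_measure"]:
        for d in r.find_in(c,n):
            p=T@np.r_[d["point"],1]; print(n,round(d["conf"],2),p[:3].round(3))
st=r.get_state(); print(st["clock"],st["ee_rot"],st["eef_pos"],st["grip_width"])
E
```

```text
pics
top [[421.4, 0.0, 276.1], [0.0, 421.4, 207.1], [0.0, 0.0, 1.0]] [[-0.003, -0.995, 0.099, 0.416], [-1.0, 0.001, -0.025, 0.033], [0.024, -0.1, -0.995, 1.377], [0.0, 0.0, 0.0, 1.0]]
tumbler 0.81 [ 0.559 -0.004  0.12 ]
tumbler 0.5 [ 0.705 -0.293  0.058]
tray_handle 0.97 [0.534 0.147 0.116]
lid_edge 0.8 [ 0.583 -0.151  0.206]
nut_b0 0.58 [0.352 0.328 0.022]
nut_b0 0.56 [0.484 0.292 0.019]
nut_b0 0.55 [ 0.563 -0.382  0.022]
nut_b0 0.55 [0.411 0.432 0.019]
nut_b0 0.47 [0.427 0.348 0.023]
nut_t0 0.46 [0.576 0.198 0.141]
pipe_offcut 0.69 [ 0.353 -0.377  0.041]
flux_tin 0.83 [0.695 0.267 0.036]
tape_measure 0.79 [ 0.708 -0.293  0.056]
side [[390.8, 0.0, 274.4], [0.0, 390.8, 208.7], [0.0, 0.0, 1.0]] [[-0.988, -0.08, 0.133, 0.432], [-0.155, 0.506, -0.849, 0.838], [0.001, -0.859, -0.512, 0.612], [0.0, 0.0, 0.0, 1.0]]
tumbler 0.67 [ 0.55  -0.095  0.119]
tray_handle 0.73 [0.524 0.187 0.124]
lid_edge 0.83 [ 0.579 -0.145  0.192]
lid_edge 0.63 [0.568 0.21  0.138]
lock 0.44 [0.523 0.188 0.123]
lock 0.42 [0.697 0.288 0.035]
lock 0.25 [ 0.348 -0.368  0.043]
nut_b0 0.74 [0.577 0.384 0.021]
nut_b0 0.68 [0.357 0.336 0.02 ]
nut_b0 0.56 [0.409 0.441 0.017]
nut_b0 0.52 [0.421 0.361 0.026]
nut_b0 0.52 [0.474 0.312 0.021]
nut_t0 0.71 [0.534 0.194 0.138]
nut_t0 0.59 [0.569 0.208 0.136]
pipe_offcut 0.44 [ 0.349 -0.369  0.04 ]
pipe_offcut 0.37 [0.57  0.21  0.134]
flux_tin 0.65 [0.696 0.286 0.034]
flux_tin 0.6 [0.422 0.357 0.024]
tape_measure 0.51 [ 0.721 -0.275  0.041]
1.1 [ 3.14157682e+00 -1.61022500e-06  2.67876712e+00] [0.23440267 0.46976727 0.25331342] 0.08542611626943097
```

View pics/top0.png

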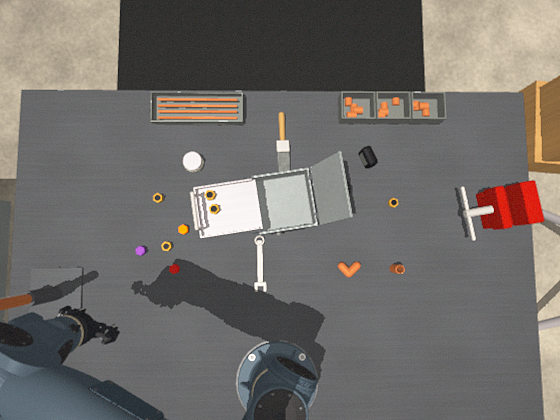

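View pics/side0.png

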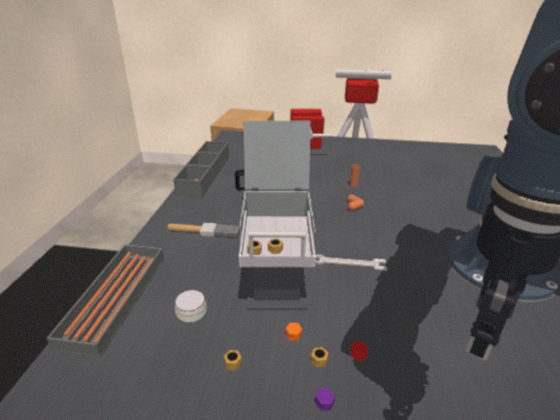

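The brass nuts with dark bores show in the top picture at (158,197), (167,245) and (394,202). Two more are on the tray at about (210,200). The orange (183,229), purple (141,250) and red (174,268) ones are look-alikes. The side view agrees: brass at (233,358) and (319,356), tray nuts at (255,247) and (275,245). Next I'll fit the tumbler pose and the nuts.

```bash
cat > h.py <<'E'
from plant import r
import cv2, numpy as np
from scipy.optimize import minimize
def cloud(s):
    K=s["intrinsics"]; z=s["z_map"]; v,u=np.indices(z.shape)
    P=np.stack([(u-K[0,2])*z/K[0,0],(v-K[1,2])*z/K[1,1],z],-1)
    return P@s["pose"][:3,:3].T+s["pose"][:3,3], z>0
def on_plane(s,uv,h):
    K=s["intrinsics"];T=s["pose"]
    d=np.linalg.solve(K,np.c_[uv,np.ones(len(uv))].T).T@T[:3,:3].T
    return (T[:3,3]+d*((h-T[2,3])/d[:,2])[:,None])
def nuts(cam,cls="nut_b0"):
    """brass nuts: world centre, hue, n pixels of silhouettes"""
    s=r.snapshot(cam); P,ok=cloud(s); hsv=cv2.cvtColor(s["color"],cv2.COLOR_BGR2HSV); out=[]
    for d in r.silhouettes(cam,cls):
        m=d["pixels"]; col=m&(hsv[...,1]>90)&(hsv[...,2]>60)
        if m.sum()<15: continue
        z=P[m&ok][:,2]; top=np.percentile(z,80)
        q=P[m&ok&(P[...,2]>top-.006)]
        out.append(dict(c=(q[:,:2].max(0)+q[:,:2].min(0))/2,top=top,hsv=np.median(hsv[col],0) if col.any() else None,
             dark=float((hsv[...,2][m]<70).mean()),conf=d["conf"],uv=np.argwhere(m).mean(0)[::-1],m=m))
    return s,P,out
E
python3 - <<'E'
from h import *
for cam in ("top","side"):
    s,P,o=nuts(cam)
    for n in o: print(cam,n["c"].round(3),round(n["top"],3),n["hsv"],round(n["dark"],2),round(n["conf"],2),n["uv"].round(),n["m"].sum())
    ok=s["z_map"]>0
    # tray top band
    m=((P[...,2]>.114)&(P[...,2]<.150)&ok&(abs(P[...,0]-.55)<.2)&(P[...,1]>.02)&(P[...,1]<.32)).astype(np.uint8)
    n,l,st,_=cv2.connectedComponentsWithStats(m); k=1+st[1:,4].argmax()
    print("tray rect",cv2.minAreaRect(P[l==k][:,:2].astype(np.float32)*1000))
    # rim + tub
    m=((P[...,2]>.092)&(P[...,2]<.106)&ok&(abs(P[...,0]-.57)<.15)&(P[...,1]>-.14)&(P[...,1]<.1))
    print("rim",m.sum(),cv2.minAreaRect(P[m][:,:2].astype(np.float32)*1000))
    m=((P[...,2]>.18)&ok&(abs(P[...,0]-.55)<.2)&(P[...,1]>.15)&(P[...,1]<.32))
    q=P[m]; print("bail",len(q),q.mean(0), cv2.minAreaRect(q[:,:2].astype(np.float32)*1000) if len(q)>3 else 0)
    m=((P[...,2]>.13)&ok&(abs(P[...,0]-.58)<.2)&(P[...,1]<-.05)&(P[...,1]>-.24)); q=P[m]
    print("lid",len(q),q.min(0),q.max(0),np.median(q,0))
E
```

```text
top [0.573 0.019] 0.161 [ 21. 119. 249.] 0.01 0.7 [276. 201.] 8792
top [0.581 0.379] 0.021 [ 19. 178. 190.] 0.24 0.62 [158. 198.] 49
top [0.354 0.325] 0.022 [  1. 217. 166.] 0.0 0.62 [174. 269.] 73
top [0.427 0.35 ] 0.022 [ 20. 177. 237.] 0.0 0.59 [167. 246.] 82
top [0.413 0.433] 0.021 [143. 137. 223.] 0.0 0.44 [140. 251.] 77
top [0.478 0.299] 0.021 [ 21. 255. 255.] 0.0 0.4 [183. 229.] 77
tray rect ((537.6199951171875, 144.98631286621094), (165.9123077392578, 182.58840942382812), 8.80486011505127)
rim 413 ((562.6068725585938, -17.61376953125), (180.572021484375, 206.09690856933594), 8.452476501464844)
bail 165 [0.52333674 0.2328643  0.19649184] ((523.5270385742188, 233.28125), (107.45769500732422, 11.903343200683594), 8.879278182983398)
lid 1907 [ 0.49162029 -0.20790882  0.13009095] [ 0.67584559 -0.11169485  0.28143267] [ 0.58316853 -0.1550878   0.21549352]
side [0.411 0.437] 0.022 [141. 157. 143.] 0.0 0.86 [325. 399.] 362
side [0.353 0.329] 0.022 [  1. 209. 119.] 0.0 0.84 [359. 351.] 259
side [0.58  0.384] 0.022 [ 18. 156. 143.] 0.18 0.76 [233. 360.] 287
side [0.425 0.355] 0.021 [ 18. 156. 142.] 0.17 0.7 [320. 357.] 287
side [0.477 0.303] 0.021 [ 12. 213. 234.] 0.0 0.46 [294. 331.] 211
tray rect ((535.86181640625, 146.69290161132812), (165.5772705078125, 189.28317260742188), 8.127367973327637)
rim 504 ((560.2425537109375, -15.999237060546875), (179.77072143554688, 211.45724487304688), 8.699702262878418)
bail 376 [0.52105256 0.23861586 0.19567225] ((521.162841796875, 237.44131469726562), (106.37808990478516, 11.156723022460938), 8.798999786376953)
lid 3855 [ 0.48808431 -0.18892355  0.13003932] [ 0.67156706 -0.10990444  0.27980628] [ 0.58131056 -0.14951444  0.20654389]
```

```bash
cat >> h.py <<'E'
W=.152; C0=np.array([.562,-.021]); EX=np.array([np.cos(W),np.sin(W)]); EY=np.array([-np.sin(W),np.cos(W)])
def tw(x,y): return C0+x*EX+y*EY          # tumbler -> world xy
def proj(s,P):
    Q=(P-s["pose"][:3,3])@s["pose"][:3,:3]; uv=Q@s["intrinsics"].T; return uv[:,:2]/uv[:,2:]
def hexfit(s,m,c):
    """yaw and centre of a nut by matching its projected outline with a silhouette"""
    k=8; M=cv2.resize(m.astype(np.uint8)*255,None,fx=k,fy=k,interpolation=cv2.INTER_LINEAR)>127; best=(-1,)
    u0,v0=(np.argwhere(M).min(0)-40)[::-1]; u1,v1=(np.argwhere(M).max(0)+40)[::-1]; M=M[v0:v1,u0:u1]
    def iou(p):
        a=p[2]+np.arange(6)*np.pi/3; R=.014/np.cos(np.pi/6)
        X=np.c_[p[0]+R*np.cos(a),p[1]+R*np.sin(a)]
        uv=((proj(s,np.r_[np.c_[X,np.zeros(6)],np.c_[X,np.full(6,.02)]])+.5)*k-[u0,v0]-.5)
        I=np.zeros(M.shape,np.uint8); cv2.fillConvexPoly(I,cv2.convexHull(np.round(uv*16).astype(np.int32)),1,shift=4); I=I>0
        return (I&M).sum()/(I|M).sum()
    for y in np.radians([0,15,30,45]):
        q=minimize(lambda p:-iou(np.r_[c+p[:2]*.001,p[2]*.1]),[0,0,y*10],method="Nelder-Mead",options=dict(initial_simplex=np.array([[0,0,y*10],[3,0,y*10],[0,3,y*10],[0,0,y*10+1.5]]),maxfev=120))
        if -q.fun>best[0]: best=(-q.fun,c+q.x[:2]*.001,q.x[2]*.1)
    return best     # flats face best[2]+30deg + k*60deg
E
python3 - <<'E'
from h import *
for cam in ("top","side"):
    s,P,o=nuts(cam)
    for n in o:
        if n["m"].sum()<1000 and n["top"]<.03 and n["dark"]>.1 or n["uv"][0]>380 and n["m"].sum()<1000:
            b=hexfit(s,n["m"],n["c"]); print(cam,n["c"].round(3),round(b[0],2),b[1].round(4),"flat axis deg",round(np.degrees(b[2]+np.pi/6)%60,1))
E
```

```text
top [0.581 0.381] 0.94 [0.5827 0.3816] flat axis deg 31.5
top [ 0.566 -0.384] 0.92 [ 0.5665 -0.384 ] flat axis deg 41.2
side [0.58  0.385] 0.91 [0.5802 0.3826] flat axis deg 35.3
side [0.425 0.354] 0.94 [0.4246 0.3519] flat axis deg 49.2
```

```bash
cat >> h.py <<'E'
def R(yaw,p):
    q1=np.arctan2(p[1],p[0]); return [np.pi,0,q1+(yaw-q1+np.pi/2)%np.pi-np.pi/2]
def find_b(near,cams=("side","top")):
    """brass nut on the bench near a point; returns centre, flat axis"""
    for cam in cams:
        s,P,o=nuts(cam); g=[]
        for n in o:
            if n["m"].sum()<1000 and n["top"]<.035 and np.linalg.norm(n["c"]-near)<.07:
                hs=n["hsv"]
                if hs is None or not(14<=hs[0]<=24 and hs[1]<205): continue
                b=hexfit(s,n["m"],n["c"]); g.append((np.linalg.norm(b[1]-near),b[0],b[1],np.degrees(b[2]+np.pi/6)%60))
        if g: g=min(g,key=lambda t:t[0]); print(cam,g); return g[2],g[3]
def pick(c,axis,zc=.30):
    o=R(np.radians(axis+90),c)
    r.let_go(); r.move_ptp([*c,.12],o); hit=r.move_l([*c,.026],v=.12,max_force=15)
    r.grab(f_grip=50); w0=r.get_state()["grip_width"]; r.move_l([*c,zc],v=.25)
    w=r.get_state()["grip_width"]; print("pick",hit,w0,w); return w>.02
def place(x,y,zc=.30):
    p=tw(x,y); o=R(W,p)
    r.move_ptp([*p,zc],o); r.move_l([*p,.152],v=.2,max_force=15); print("place w",r.get_state()["grip_width"])
    r.let_go(); r.move_l([*p,zc],v=.3)
E
python3 - <<'E'
from h import *
b=find_b(np.array([.5815,.382])); c,a=b
opts=[a,a+60,a-60]; ax=min(opts,key=lambda t:abs(t-35))
if pick(c,ax): place(-.045,.137)
s=r.snapshot("side"); cv2.imwrite("pics/side1.png",s["color"][150:,150:450]); print(r.get_state()["clock"])
E
```

```text
side (np.float64(0.0021969152314725345), np.float64(0.9532006186698598), array([0.5804453 , 0.38392719]), np.float64(35.404440450418754))
pick False 0.026798999323845513 0.0267121177159545
place w 0.026740319823758782
10.7583
```

View pics/side1.png

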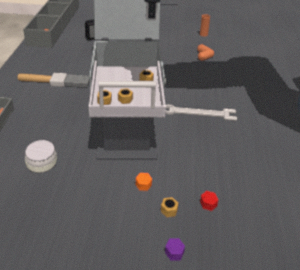

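Nut A is on the tray at crop pixel (146,75), and the two original nuts are at (105,97) and (125,96). B still lies at crop (169,207). B and C come next.

```bash
python3 - <<'E'
from h import *
c,a=find_b(np.array([.4246,.352]))
ok=pick(c,min([a,a+60,a-60],key=lambda t:abs(t-50)))
if ok:
    place(0,.137)
    r.move_ptp([.45,-.1,.36],R(W,[.45,-.1]))
    b=find_b(np.array([.5665,-.384]),("top",))
    if b: 
        c,a=b
        if pick(c,a,.35): place(.045,.137,.35)
r.move_ptp([.25,-.3,.36],R(W,[.25,-.3]))
t=r.snapshot("top"); s=r.snapshot("side")
cv2.imwrite("pics/c2.png",np.vstack([cv2.resize(t["color"][120:300,100:440],None,fx=1.6,fy=1.6),cv2.resize(s["color"][110:,100:440],None,fx=1.6,fy=1.6)[:310]])); print(r.get_state()["clock"])
E
```

```text
side (np.float64(0.000339773459004602), np.float64(0.9412239543918066), array([0.42446725, 0.35231277]), np.float64(41.4554042706888))
pick False 0.026806164820904522 0.027074418730728345
place w 0.026498229483956554
24.725
```

View pics/c2.png

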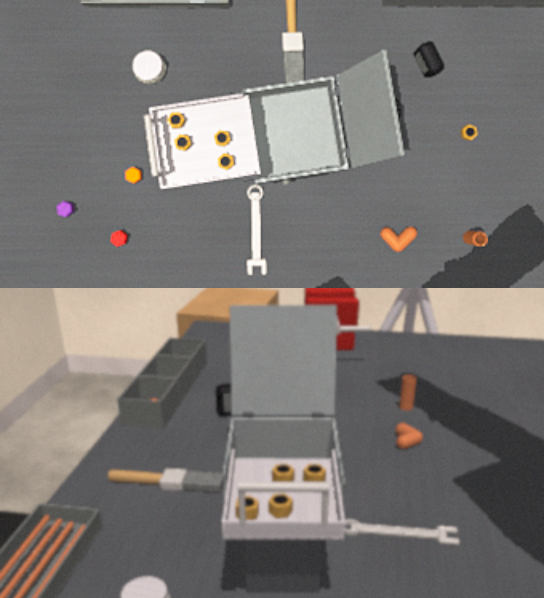

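Four nuts are on the tray now (two at top-crop (222,138) and (226,161), plus the original two). C is still at top-crop (470,132), which is its old pixel (394,202), so the network just missed it. I'll pick C at its measured pose.

```bash
python3 - <<'E'
from h import *
b=find_b(np.array([.5665,-.384]),("top","top"))
c,a=b or (np.array([.5665,-.384]),41.2)
r.move_ptp([.40,-.36,.35],R(W,[.4,-.36]))
if pick(c,a,.36): place(.045,.137,.36)
r.move_ptp([.25,-.3,.36],R(W,[.25,-.3]))
t=r.snapshot("top"); s=r.snapshot("side")
cv2.imwrite("pics/c3.png",np.vstack([cv2.resize(t["color"][80:300,20:440],None,fx=1.3,fy=1.3),cv2.resize(s["color"][110:,20:440],None,fx=1.3,fy=1.3)[:310]])); print(r.get_state()["clock"])
E
```

```text
top (np.float64(0.0005514229543804405), np.float64(0.8946482035928144), array([ 0.56597295, -0.38416214]), np.float64(39.902868682631926))
pick False 0.026920956815425695 0.02695398694934514
place w 0.02671827530785348
41.8083
```

View pics/c3.png

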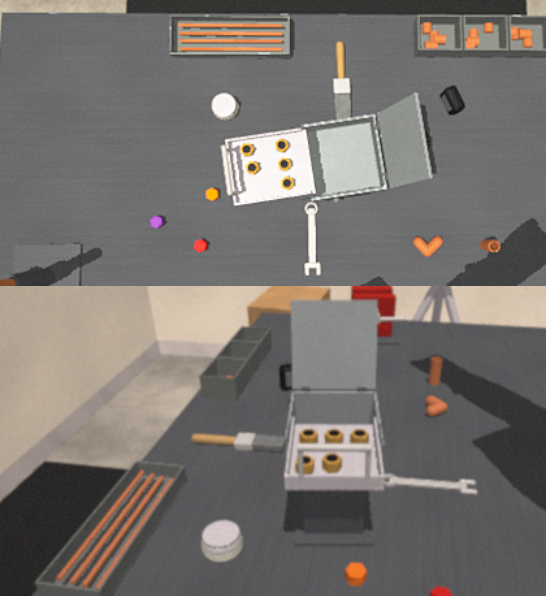

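All five nuts are on the tray: top crop (247,149), (252,167), (282,145), (284,163), (288,183). The bench shows no other brass nuts. Next is lifting the tray by its bail.

```bash
python3 - <<'E'
from h import *
def hp(th,dz=.003):
    a=np.arctan2(.075,.163)+th; L=np.hypot(.075,.163)
    return [*tw(0,.096+L*np.cos(a)),.118+L*np.sin(a)+dz]
p=hp(0); o=R(W,p)
r.move_ptp([p[0],p[1],.30],o); print(r.move_l(p,v=.12,max_force=10))
r.grab(f_grip=40); print(r.get_state()["grip_width"])
try:
    for th in np.arange(.1,1.11,.1):
        r.move_l(hp(th),v=.08); st=r.get_state(); print(round(th,1),st["ft_force"].round(1) if hasattr(st["ft_force"],"round") else st["ft_force"],round(st["grip_width"],4))
except r.IKError as e: print("IK",e)
r.pause(1.0)
t=r.snapshot("top"); s=r.snapshot("side")
cv2.imwrite("pics/c4.png",np.vstack([cv2.resize(t["color"][120:300,100:440],None,fx=1.6,fy=1.6),cv2.resize(s["color"][110:,100:440],None,fx=1.6,fy=1.6)[:310]])); print(r.get_state()["clock"])
E
```

```text
False
0.010713687880816995
0.1 [ 1.2  1.6 -5.1] 0.0108
0.2 [-0.4  5.6 -1.6] 0.0102
0.3 [-1.6  7.4  1. ] 0.0105
0.4 [-2.2  9.1  4.2] 0.0103
0.5 [-4.6 10.5  8.6] 0.0102
0.6 [-6.4 11.7 13. ] 0.0103
0.7 [-5.5  9.5 16. ] 0.0103
0.8 [-4.3  7.5 13.6] 0.0103
0.9 [-2.7  4.5 11.8] 0.0098
1.0 [-1.4  2.6  9. ] 0.0109
IK the arm cannot follow that straight line within its joint ranges
52.4667
```

View pics/c4.png

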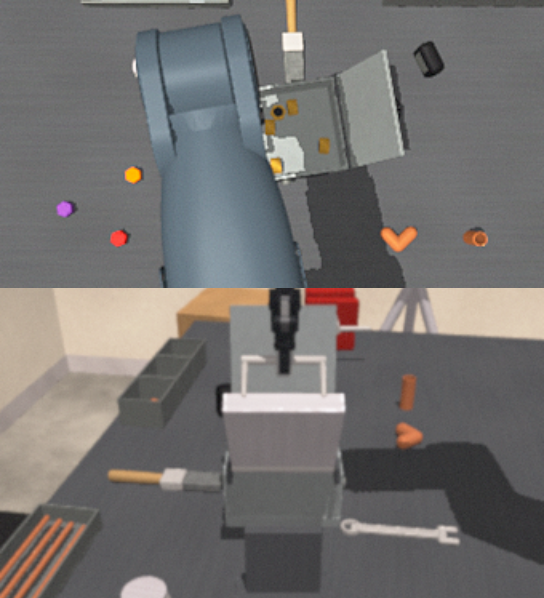

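The tray is up at about 1.0 rad. All five nuts show in the tub in the top crop: (278,112), (292,106), (269,127), (324,146), (276,166). Lowering the tray.

```bash
python3 - <<'E'
from h import *
def hp(th,dz=.003):
    a=np.arctan2(.075,.163)+th; L=np.hypot(.075,.163)
    return [*tw(0,.096+L*np.cos(a)),.118+L*np.sin(a)+dz]
for th in (.8,.6,.4,.2,.1,.03,0.): r.move_l(hp(th),v=.1)
print(r.get_state()["ft_force"],r.get_state()["grip_width"])
r.let_go(); p=hp(0); r.move_l([p[0],p[1],.32],v=.2)
r.move_ptp([.3,-.3,.36],R(W,[.3,-.3])); r.grab(f_grip=60)
t=r.snapshot("top"); P,ok=cloud(t)
m=((P[...,2]>.18)&ok&(abs(P[...,0]-.55)<.2)&(P[...,1]>.15)&(P[...,1]<.32)); print("bail",P[m].mean(0))
s=r.snapshot("side")
cv2.imwrite("pics/c5.png",np.vstack([cv2.resize(t["color"][120:300,100:440],None,fx=1.6,fy=1.6),cv2.resize(s["color"][110:,100:440],None,fx=1.6,fy=1.6)[:310]])); print(r.get_state()["clock"])
E
```

```text
[ 1.78820754 -8.90575093 11.34034662] 0.010529149520591093
bail [0.52365086 0.23290382 0.19664409]
61.9
```

View pics/c5.png

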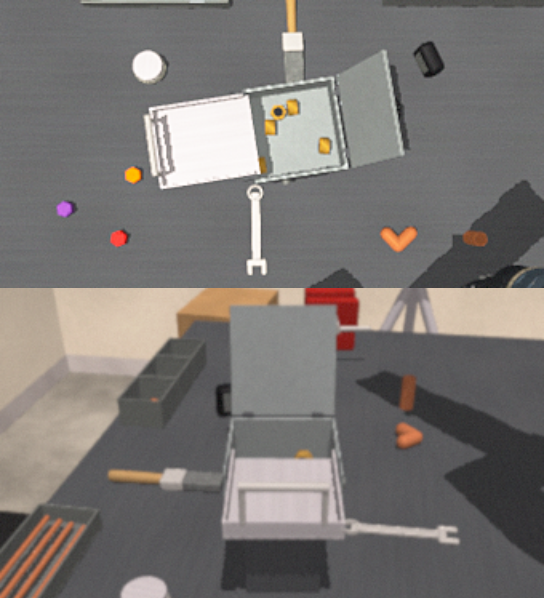

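The tray is empty and level. The five nuts are in the tub, at top crop (278,112), (292,107), (270,128), (324,146) and (262,166). Next I'll push the lid shut from behind.

```bash
python3 - <<'E'
from h import *
a=tw(0,-.245); o=R(W+np.pi/2,a)
r.move_ptp([*a,.36],o); r.move_l([*a,.275],v=.15)
for y in (-.2,-.16,-.12,-.09,-.07,-.05,-.035):
    h=r.move_l([*tw(0,y),.275],v=.08,max_force=30); print(y,h,np.round(r.get_state()["ft_force"],1))
    if h: break
r.move_l([*tw(0,-.05),.40],v=.2); r.pause(1.5)
r.move_ptp([.3,-.3,.36],R(W,[.3,-.3]))
t=r.snapshot("top"); s=r.snapshot("side"); P,ok=cloud(t)
m=ok&(P[...,2]>.152)&(P[...,2]<.175)&(np.linalg.norm(P[...,:2]-C0,axis=-1)<.07)
q=P[m]; print("knob",m.sum(),(q.min(0)+q.max(0))/2,q.mean(0))
cv2.imwrite("pics/c6.png",np.vstack([cv2.resize(t["color"][150:260,160:380],None,fx=2.5,fy=2.5),cv2.resize(s["color"][150:,150:370],None,fx=2.5,fy=2.5)[:320]])); print(r.get_state()["clock"])
E
```

```text
-0.2 False [ 0.4 -0.7  0.4]
-0.16 False [-0.2 -0.9 -0.3]
-0.12 False [ 0.7 -0.6 -0. ]
-0.09 False [-0.5  0.4  0.6]
-0.07 False [-0.3 -0.8  1. ]
-0.05 False [ 0.1 -1.1 -0.3]
-0.035 False [ 0.9 -0.8  0.3]
knob 164 [ 0.56286996 -0.02277789  0.16021101] [ 0.56301336 -0.02213439  0.16030568]
75.65
```

View pics/c6.png

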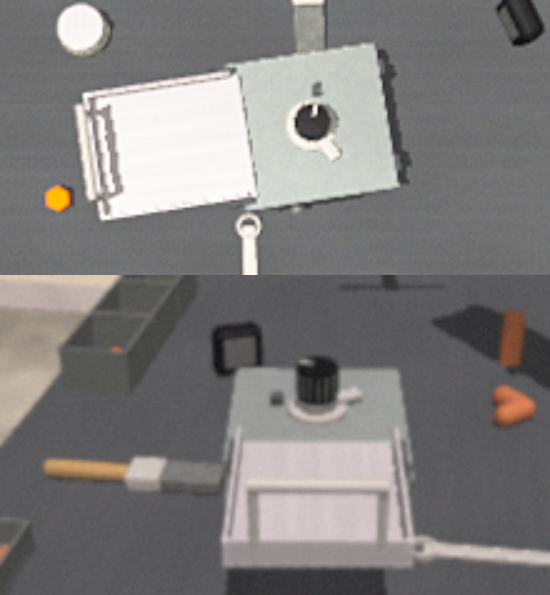

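The lid is shut. The knob is at top crop (313,122), the locking arm points to (335,152) and the stop block is at (317,88). That leaves about 3.8 rad clockwise. I'll turn the last joint from +2.5 downward and watch the moment.

```bash
python3 - <<'E'
from h import *
k=np.array([.563,-.022]); q1=np.arctan2(k[1],k[0])
r.let_go(); r.move_ptp([*k,.24],[np.pi,0,q1]); q=np.array(r.get_state()["qpos"]); print(q.round(3))
q[5]+=2.6; r.goto_joints(q); 
o=r.get_state()["ee_rot"]; print("down",r.move_l([*k,.151],v=.08,max_force=10),r.get_state()["eef_pos"])
r.grab(f_grip=80); print("w",r.get_state()["grip_width"])
q=np.array(r.get_state()["qpos"]); slip=0; hist=[]
while q[5]>-2.75 and slip<.95:
    q[5]-=.15; r.goto_joints(q); st=r.get_state(); mz=st["moment"][2]; hist.append((round(q[5],2),round(mz,3),round(st["grip_width"],4)))
    if abs(mz)>.2: slip+=.15
print(hist,slip,st["clock"],np.round(st["ft_force"],1))
E
```

```text
[-0.039  0.309  0.051  1.313 -0.    -3.141]
down False [ 0.56333256 -0.02200011  0.15152403]
w 0.04046266300656644
[(np.float64(-0.69), np.float64(0.028), 0.0404), (np.float64(-0.84), np.float64(0.085), 0.0399), (np.float64(-0.99), np.float64(-1.51), 0.0403), (np.float64(-1.14), np.float64(-1.464), 0.04), (np.float64(-1.29), np.float64(-1.444), 0.0407), (np.float64(-1.44), np.float64(-1.768), 0.0402), (np.float64(-1.59), np.float64(-1.722), 0.0403), (np.float64(-1.74), np.float64(-1.023), 0.0401), (np.float64(-1.89), np.float64(-1.2), 0.0404)] 1.05 87.2083 [4.  3.3 0.9]
```

The moment jumped after about 0.4 rad to more than the clutch torque, so I'll look before going on.

```bash
python3 - <<'E'
from h import *
st=r.get_state(); print(np.round(st["moment"],2),np.round(st["ft_force"],1),st["grip_width"],np.round(st["qpos"],2))
t=r.snapshot("top"); s=r.snapshot("side")
cv2.imwrite("pics/c7.png",np.vstack([cv2.resize(t["color"][150:260,160:380],None,fx=2.5,fy=2.5),cv2.resize(s["color"][150:,150:370],None,fx=2.5,fy=2.5)[:320]]))
E
```

```text
[ 0.57 -0.95 -1.2 ] [4.  3.3 0.9] 0.04036333764531286 [-0.04  0.35 -0.11  1.1   0.   -1.88]
```

View pics/c7.png

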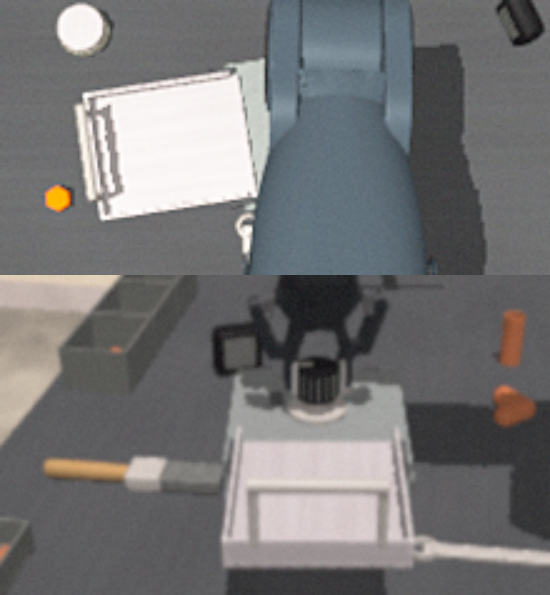

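That was the wrong way: `yaw = q1 - q6 + π`, so lowering q6 turned the knob counter-clockwise onto the arm's end stop. I'll release, rewind and turn with q6 increasing.

```bash
python3 - <<'E'
from h import *
k=np.array([.563,-.022]); r.let_go(); r.move_l([*k,.21],v=.1)
q=np.array(r.get_state()["qpos"]); q[5]=-2.95; r.goto_joints(q); print("rot",np.round(r.get_state()["ee_rot"],2))
print("down",r.move_l([*k,.151],v=.08,max_force=10))
r.grab(f_grip=80); st=r.get_state(); print("w",st["grip_width"],"m",np.round(st["moment"],2))
q=np.array(st["qpos"]); m0=st["moment"][2]; hist=[]
for a in [*np.arange(-2.6,.7,.3),*np.arange(.7,1.41,.1)]:
    q[5]=a; r.goto_joints(q); st=r.get_state(); hist.append((round(float(a),2),round(st["moment"][2]-m0,2),round(st["grip_width"],4)))
print(hist,st["clock"],np.round(st["ft_force"],1))
E
```

```text
rot [-3.14  0.   -0.23]
down False
w 0.040135029260476095 m [ 0.76  0.19 -0.01]
[(-2.6, np.float64(-0.13), 0.0406), (-2.3, np.float64(-0.05), 0.0401), (-2.0, np.float64(-0.06), 0.0403), (-1.7, np.float64(-0.05), 0.0402), (-1.4, np.float64(-0.01), 0.0406), (-1.1, np.float64(-0.07), 0.0401), (-0.8, np.float64(-0.04), 0.04), (-0.5, np.float64(-0.05), 0.0401), (-0.2, np.float64(-0.06), 0.0402), (0.1, np.float64(-0.03), 0.0403), (0.4, np.float64(-0.07), 0.0399), (0.7, np.float64(0.04), 0.0402), (0.8, np.float64(-0.01), 0.0401), (0.9, np.float64(-0.06), 0.0403), (1.0, np.float64(-0.09), 0.0403), (1.1, np.float64(-0.09), 0.0405), (1.2, np.float64(-0.09), 0.0404), (1.3, np.float64(-0.07), 0.0402), (1.4, np.float64(-0.09), 0.0401)] 97.4083 [3.7 2.8 1.8]
```

```bash
python3 - <<'E'
from h import *
q=np.array(r.get_state()["qpos"]); hist=[]
for a in np.arange(1.5,2.91,.1):
    q[5]=a; r.goto_joints(q); st=r.get_state(); hist.append((round(float(a),2),np.round(st["moment"],2).tolist()))
print(*hist,st["clock"],np.round(st["ft_force"],1),sep="\n")
k=np.array([.563,-.022]); r.let_go(); r.move_l([*k,.24],v=.15); r.move_ptp([.3,-.3,.36],R(W,[.3,-.3]))
t=r.snapshot("top"); s=r.snapshot("side")
cv2.imwrite("pics/c8.png",np.vstack([cv2.resize(t["color"][150:260,160:380],None,fx=2.5,fy=2.5),cv2.resize(s["color"][150:,150:370],None,fx=2.5,fy=2.5)[:320]]))
E
```

```text
(1.5, [0.78, -0.69, -0.07])
(1.6, [0.76, -0.6, -0.03])
(1.7, [0.64, -0.66, 0.02])
(1.8, [0.66, -0.54, -0.1])
(1.9, [0.6, -0.5, -0.06])
(2.0, [0.56, -0.46, -0.05])
(2.1, [0.57, -0.42, -0.1])
(2.2, [0.56, -0.32, -0.08])
(2.3, [0.51, -0.25, -0.08])
(2.4, [0.53, -0.17, -0.07])
(2.5, [0.54, -0.09, -0.07])
(2.6, [0.54, -0.01, -0.02])
(2.7, [0.55, 0.02, -0.02])
(2.8, [0.6, 0.1, -0.06])
(2.9, [0.56, 0.23, -0.06])
101.1583
[-0.9  4.4  3.2]
```

View pics/c8.png

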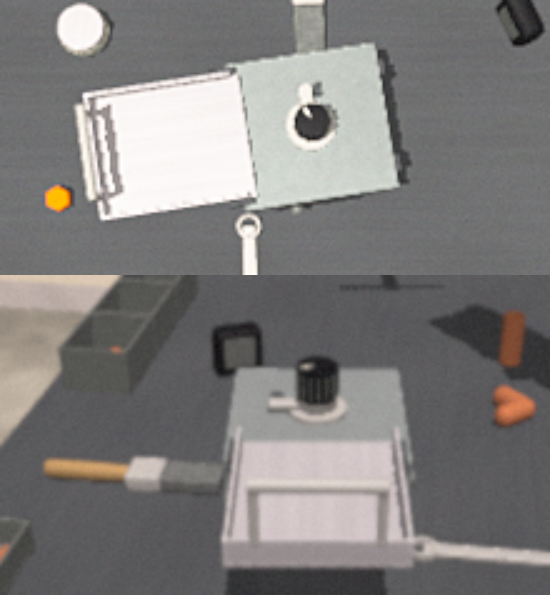

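The lid is shut and the locking arm lies along the tumbler's +x, at top crop (307,88) against the block at (318,88). Compared with the picture before turning, the arm went about 3.6 rad clockwise. The knob's white mark shows about 5.7 rad net, so the knob slipped roughly 2 rad past the stop, more than the three clicks asked for. The tray is level and the other things have not moved.

```bash
python3 -c "
from h import r
r.pause(.3); print(r.get_state()['clock'],r.finish_job())"
```

```text
the job is handed in; nothing more can be done
104.2917 None
```

I handed the job in at 104 s (no verdict came back): all five nuts are in the tub, the tray is down level, the lid is shut, and the knob is tightened about 2 rad past the stop judging by the pictures, as the moment reading never showed the slip; I first turned the knob the wrong way against the arm's end stop, then corrected it.

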